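Clear the resin moulds into the finds tray

TASK

Take the standing pull hook, hook it over the front wall of the wooden finds tray and drag the tray forward out from under the deep shelf until all of it is clear of the shelf edge; do not pull the tray out with the fingers. Then throw the mould rack's lever over to the far notch, the one with the brass arrow, let it rest there, draw every stone-grey sample block straight up out of its sleeve and put all of them in the tray. When all are in, throw the lever back to its first notch, over the empty sleeves; leave the hook standing on its black mat, and do not disturb the tape roll or the jar.

Things in the scene. Friction and masses are not known exactly. Their poses are not given: they have to be found in the camera images.
- shelf: Fixed wooden shelf board, 290 mm deep, 340 wide, underside 150 mm and top 168 mm over the table, on corner posts (inner faces 147 mm either side of the middle), back closed. Origin: on the table under the middle of the front edge; x points level into the shelf, y along the edge. Boxes on top reach 220 mm, from 115 mm behind the edge.
- tray: Loose light-wood open tray, 150 mm along x, 200 along y, 50 high, walls and floor 8 mm, 0.5 kg. Origin: centre of its underside; the front wall (paper label) is at x = -75 mm, x points to the back wall. Starts on the table under the board, front wall 60 to 85 mm behind the shelf edge, x nearly parallel to the shelf's x.
- hook_grip (a point): Middle of the pull hook's wooden grip, 39 mm above the hook's underside. Loose, 0.3 kg, stands upright. Grip 30 mm wide (y), 90 long (x), 10 to 68 mm above the underside, on a foot 95 x 80 x 10 mm. x points along the steel rod to the tip, z up. Rod 8 mm thick, level, centreline 66 mm above the underside, turning straight down at x = 215 mm.
- hook_tip (a point): Lower end of the hook's down-turned tip: 215 mm along x from the grip's middle, 18 mm above the hook's underside; the down-turned part is 8 mm thick and hangs 44 mm below the level rod. Axes as hook_grip.
- mat: Black rubber mat, flat and fixed (1 mm), 270 mm along x, 110 along y: the hook's place. Origin at its centre. At the start the hook stands on it, rod about along the mat's x, grip about 55 mm from the centre towards -x.
- rack: Fixed mould rack. Origin: on the table under the vertical lever pivot; x runs along three upright square steel sleeves at x = 60, 116, 172 mm, y = 0. Sleeves 39 mm square inside, 3 mm walls, parallel to the rack's axes, floor at 12 mm, top at 82 mm. Quadrant plate at 71 to 77 mm height with three notches 100 mm from the pivot; a brass arrow points at the far one.
- lever (a joint): Lever angle, rad, growing clockwise from above, about the rack's origin. Spring detents (a few N at the knob) at 0 (first notch, start: keeper bar along rack +x, 5 mm over the blocks; knob at -x), 0.7 (plain notch) and 1.4 (far notch, brass arrow: bar at the rack's -y side, knob at +y). Let go, it settles in the nearest. Bar top 139 mm, pivot cap 142 mm high.
- lever_knob (a point): On the lever's upright black knob, 24 mm diameter, foot at 90 mm, top at 146 mm above the table; this point is on its axis, 126 mm above the table, 75 mm from the pivot.
- block1_c (a point): Centre of grey sample block 1: hardened sediment, square bar 36 x 36 mm, 110 mm long along its z, about 0.26 kg. At the start it stands in one sleeve of the rack (centre 67 mm, top 122 mm above the table, so 40 mm stand out of the sleeve; sides parallel to the rack's axes). One of the three blocks may be absent.
- block2_c (a point): Centre of grey sample block 2: hardened sediment, square bar 36 x 36 mm, 110 mm long along its z, about 0.26 kg. At the start it stands in one sleeve of the rack (centre 67 mm, top 122 mm above the table, so 40 mm stand out of the sleeve; sides parallel to the rack's axes). One of the three blocks may be absent.
- block3_c (a point): Centre of grey sample block 3: hardened sediment, square bar 36 x 36 mm, 110 mm long along its z, about 0.26 kg. At the start it stands in one sleeve of the rack (centre 67 mm, top 122 mm above the table, so 40 mm stand out of the sleeve; sides parallel to the rack's axes). One of the three blocks may be absent.
- tape: Loose roll of clear tape lying flat, 76 mm across, 30 mm high; leave it alone. Origin at the centre of its underside.
- jar: Loose jar, 66 mm diameter, 85 mm high; leave it alone. Origin at the centre of its underside.
Mind the look-alikes: they are no part of the job. Leave any red look-alike of the part that bears block2_c alone. What is shaped like the part that bears block3_c but blue is not meant.

How it is judged:
By the outcome, as a careful person would: the job done as asked, in the order asked, and still so for the second after the job is handed in, with the robot touching nothing.
Of block1, block2, block3 only 2 to 3 are there at a start; the rules pass over those that are not, and their reading is None.
At some moment in a run one of hook, tray may be knocked a few centimetres aside while the robot is not near it.
Once in a run the grip may slacken for a moment while it holds something.
It also fails if it takes over 210 s, if anything falls off the work surface, if the arm or the gripper's body presses on something with over 40 N, if the wrist force passes 120 N, or if a joint passes its speed limit or range.

ROBOT

A 6-joint arm with a two-finger parallel gripper is mounted at the origin on the work surface. World frame = base frame: x ahead of the robot, y to its left, z up, the work surface at z = 0. Lengths are in m, angles in degrees, forces in N, time in s.
With the tool pointing down it reaches from about 0.275 to 1 m from the base axis. Payload 8.4 kg.
Tool frame: the origin (TCP) lies midway between the tips of the shut fingers; the grasp point (between the pads) lies 19 mm behind it; z points along the fingers, y is the line along which they close (so a half turn about z gives the same grasp; the last joint's range is limited). The gripper opens to 85 mm and grips with 20 to 120 N. Pads are 22 mm wide; open, the fingers measure 114 mm over their backs; the gripper's body (76 mm by 85 mm) begins 54 mm behind the grasp point. The pads swing forward as they close: fully open they stand 13 mm farther back than shut.
Start: joints at [70.451, 20.225, 93.587, -0, 66.188, -0.138], TCP at [0.208, 0.589, 0.231] pointing down, gripper open.
Joint ranges: [-150.9, 150.9], [-52.94, 120.26], [3.33, 152.33], [-74.26, 254.26], [0, 154.13], [-172.89, 172.89]. Speed limits (degrees/s): [127.2, 127.2, 159.86, 180, 180, 180].

INTERFACE

Orientations are given as [roll, pitch, yaw] about the fixed x, y, z axes, in that order (R = Rz(yaw) Ry(pitch) Rx(roll)).
In Python, from bench import * gives the robot as it stands.
- The arm moves only by the tool carry_out, never from a script. Its argument "steps" is a list that holds one entry, the list of rows, each a list of 6 numbers: the shift along the tool's x, y, z each as a share of 0.15 m, from -1 to 1, then the turn, a rotation vector about the tool's x, y, z each as a share of 180 degrees, from -1 to 1. In form: [[[dx, dy, dz, wx, wy, wz], ...]]. A call has 1 to 12 rows; each row shifts and turns the commanded pose from where the row before left it, along the tool's axes as they then stand; what a row does not reach is not made up. A row lasts 1/12 s, in which the tool goes at most 41.7 mm and 7.16 degrees, less where a joint would pass 70% of its speed; a pose out of reach is approached as far as the arm can. A call with a number of a shift or a turn outside -1 to 1 is refused whole. A call with a gripper value outside its range is refused whole. "grip" is the closure, from -1 (fully open) to 1 (shut), so that 0 is half open, set as the call begins (left out, the last holds). The fingers move at their own pace and stop on an object; the grip force is fixed at half the most. Time passes only in rows, so rows that do not move let the fingers close. It gives the time, the measured TCP pose, the force, the opening and the grip force at its end, in the units of the state.
- observe(): the state, without advancing time (a new reading comes with each control period).
- camera(name): name is "scene" or "top"; returns the picture (384x512x3 uint8, red, green, blue); there is no depth.
- get_calibration(name): a dict with "K" (3x3 intrinsics, pixels), "k1" (the pictures are not rectified: a ray, as slopes to the right and down, at radius r is drawn at 1 + k1 r^2 times it, then the intrinsics apply), "R" (3x3) and "t" (3): a world point X has camera coordinates R X + t. Camera axes: x right, y down, z forward; pixel columns grow to the right and rows downward; lengths in m; the calibration is good to about 2 mm. A picture is of the moment at which its call begins. get_calibration takes no time and is no camera call.
- close_job(): hands the job in; it is judged then, once.
The state is a dict: "clock": time; "joint_pos": joint angles; "joint_velocities": joint speeds; "tau": joint torques, N m; "tcp_pos": TCP position; "ee_rot": TCP orientation; "ft_force": force on the tool from outside, world axes, zero at the start; "moment": the same for the moment, N m; "opening": opening from 0.0 (shut) to 1.0 (fully open); "gripper_force": force on a finger pad.
Only numpy, scipy, OpenCV 4.12 (cv2) and the standard library are available. Lean on these libraries where they do the work, as an engineer would, in place of code of your own. Each camera call takes 0.05 s, during which the arm holds its last target. There are 200 camera calls.

## Working session

There is one attempt and no reset: what is moved stays moved. The work goes in short steps, Python scripts to look and compute and a tool call to move; the robot and the scene stay as the last step left them, time stands still between calls to the robot, and variables do not carry over. Pictures are saved under pics/ and viewed, at most 14 in all, crops included, and the job is handed in when it is done.

Besides the shell and the picture viewer there is one more tool, called after "Request:" by a JSON object that holds its "method" and its "body", one argument or row to a line. carry_out: Moves the arm, as the interface text tells. Its arguments: {"type":"object","properties":{"steps":{"type":"array"},"grip":{"type":"number"}},"required":["steps"]}

```bash
mkdir -p pics
python3 - <<'E'
from bench import *
import cv2,numpy as np
for n in("scene","top"):
    im=camera(n);cv2.imwrite(f"pics/{n}0.png",cv2.resize(im[:,:,::-1],(800,600),interpolation=cv2.INTER_CUBIC));np.save(f"{n}0.npy",im)
    c=get_calibration(n);print(n,c)
print(observe())
E
```

```text
scene {'K': array([[466.93229546,   0.        , 257.54650526],
       [  0.        , 466.93229546, 187.45020732],
       [  0.        ,   0.        ,   1.        ]]), 'k1': -0.08221476140475296, 'R': array([[ 0.88603347,  0.46353222, -0.00908696],
       [ 0.35312903, -0.68744043, -0.63460661],
       [-0.30040735,  0.55907382, -0.77278191]]), 't': array([-0.49471134, -0.12839938,  1.385433  ])}
top {'K': array([[395.73504218,   0.        , 253.69196167],
       [  0.        , 395.73504218, 199.23190007],
       [  0.        ,   0.        ,   1.        ]]), 'k1': -0.0853974932168341, 'R': array([[ 0.02840528, -0.99958834, -0.00403518],
       [-0.98445911, -0.02727503, -0.17348297],
       [ 0.1733015 ,  0.0089003 , -0.9848286 ]]), 't': array([0.01142331, 0.55957095, 1.15383118])}
{'clock': 0.1, 'joint_pos': array([ 7.04505653e+01,  2.02595428e+01,  9.36242065e+01, -1.73010594e-03,
        6.61886429e+01, -1.38024595e-01]), 'joint_velocities': array([ 0.0188121 , -0.09136977, -0.06520639, -0.02926987, -0.00702927,
       -0.00534296]), 'tau': array([ 4.83953900e-04, -6.06363559e+01, -3.42819786e+01,  9.84725057e-05,
        4.07279469e-03, -6.18939652e-06]), 'tcp_pos': array([0.20758963, 0.58906593, 0.23063014]), 'ee_rot': array([-1.79927604e+02,  1.40755873e-03,  1.60589290e+02]), 'ft_force': array([-0.30885319,  0.44089351,  1.25510728]), 'moment': array([ 0.02135438, -0.00372871, -0.04293506]), 'gripper_force': 0.0, 'opening': 0.9996288031795233}
```

View pics/scene0.png

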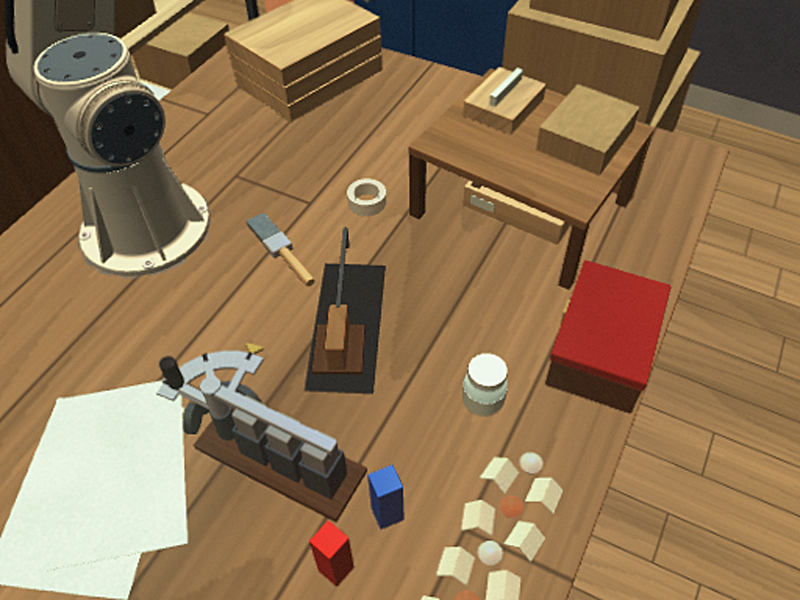

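View pics/top0.png

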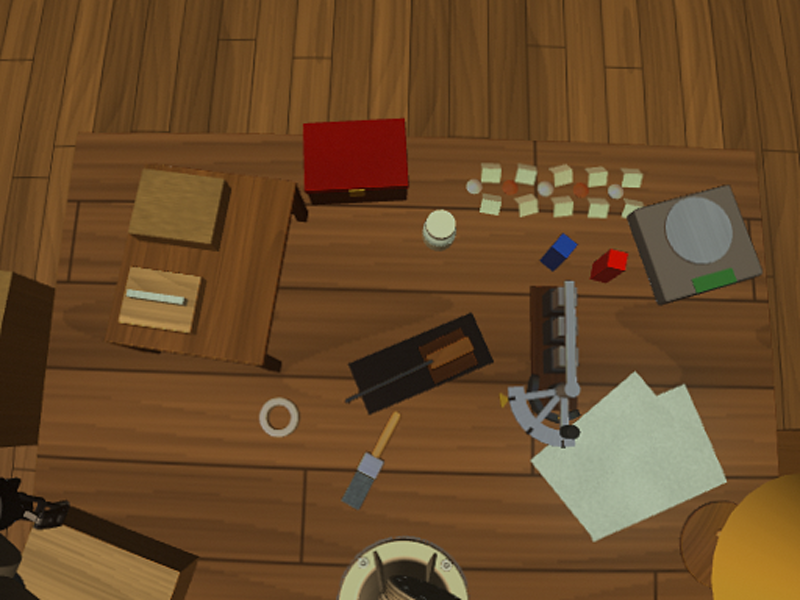

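The scene view shows the tray under the shelf, with its label at (480,203) in the 800-px picture. The hook is on its mat at (340,340), and the rack holds three grey-topped blocks at (250,420), (280,440) and (318,455). Loose blue (387,495) and red (330,552) look-alikes stand beside the rack, so they are not meant. I'll enlarge this to confirm.

```bash
cat > h.py <<'E'
from bench import *
import numpy as np,cv2
C={n:get_calibration(n) for n in("scene","top")}
def ray(n,p):
    c=C[n];f=c["K"][0,0]
    d=(np.array(p,float)-c["K"][:2,2])/f;u=d.copy()
    for _ in range(20):u=d/(1+c["k1"]*(u@u))
    return -c["R"].T@c["t"],c["R"].T@np.append(u,1)
def pl(n,p,z):
    o,d=ray(n,p);return o+d*(z-o[2])/d[2]
def proj(n,X):
    c=C[n];q=c["R"]@np.array(X,float)+c["t"];u=q[:2]/q[2]
    return u*(1+c["k1"]*(u@u))*c["K"][0,0]+c["K"][:2,2]
def crop(n,im,x,y,w,h,s):
    a=im[y:y+h,x:x+w,::-1];return cv2.resize(a,None,fx=s,fy=s,interpolation=cv2.INTER_CUBIC)
E
python3 - <<'E'
from h import *
s=np.load("scene0.npy");t=np.load("top0.npy")
a=crop("s",s,95,210,145,125,2.75);b=crop("s",s,255,80,145,100,2.75)  # scene rack ; tray
c=crop("t",t,215,190,100,80,4);d=crop("t",t,315,175,70,120,2.5)
out=np.zeros((600,800,3),np.uint8)
for im,x,y in((a,0,0),(b,400,0),(c,400,280),(d,0,345)):
    im=im[:600-y,:800-x];out[y:y+im.shape[0],x:x+im.shape[1]]=im
cv2.imwrite("pics/c1.png",out)
# mat mask
m=(t.max(2)<42).astype(np.uint8);m[:, :200]=0;m[:,330:]=0;m[:190]=0;m[290:]=0
n,l,st,ce=cv2.connectedComponentsWithStats(m)
for i in range(1,n):
    if st[i,4]>80:print("dark",st[i],ce[i])
E
```

```text
dark [ 223  201   93   64 2041] [262.5810877  233.67956884]
```

View pics/c1.png

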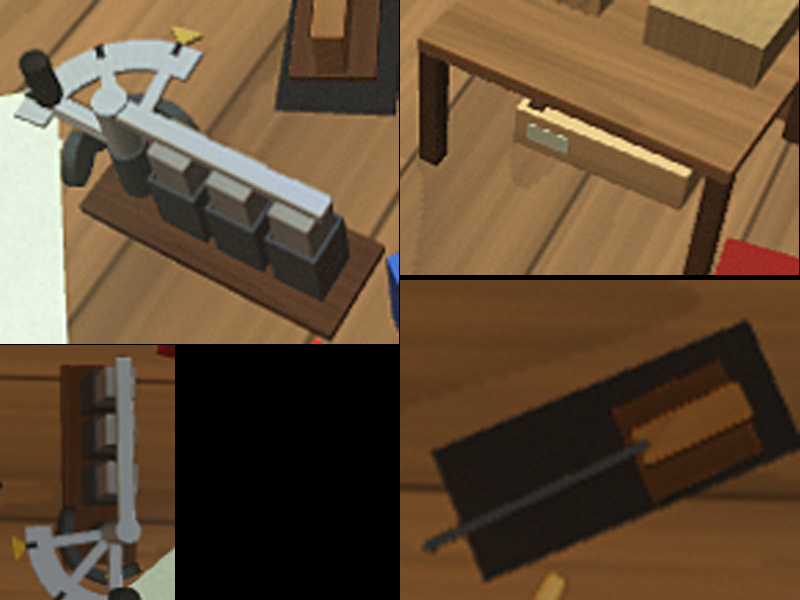

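Run:
```python
from h import *
np.set_printoptions(precision=4,suppress=True)
T=lambda u,v:(215+(u-400)/4,190+(v-280)/4)
S=lambda u,v:(255+(u-400)/2.75,80+v/2.75)
R=lambda u,v:(95+u/2.75,210+v/2.75)
Q=lambda u,v:(315+u/2.5,175+(v-345)/2.5)
print("mat",[pl("top",T(*p),.001)[:2] for p in((435,452),(747,322),(487,580))])
print("mat800",[pl("top",np.array(p)*.64,.001)[:2] for p in((348,361),(473,313),(494,359),(369,413))])
f=[pl("top",T(*p),.011)[:2] for p in((612,407),(722,360),(762,445),(652,500))];print("foot",f,np.mean(f,0))
g=[pl("top",T(*p),.069)[:2] for p in((632,432),(742,382),(755,413),(650,465))];print("grip",g,np.mean(g,0))
print("rod",[pl("top",T(*p),.067)[:2] for p in((645,447),(430,545))])
print("rod tip scene",[pl("scene",np.array(p)*.64,.067)[:2] for p in((346,231),(338,305))])
print("tray",[pl("scene",S(*p),.05)[:2] for p in((517,106),(690,178))],[pl("scene",S(*p),.0)[:2] for p in((517,143),(682,207))])
print("shelf s",[pl("scene",S(*p),.168)[:2] for p in((420,38),(734,172))])
print("shelf t",[pl("top",np.array(p)*.64,.168)[:2] for p in((297,181),(265,364))])
print("pivot",pl("top",Q(128,530),.142),pl("scene",R(110,98),.142))
print("knob",pl("top",np.array((570,432))*.64,.146),pl("scene",R(36,60),.146))
print("barend",pl("top",Q(123,358),.139),pl("scene",R(328,200),.139))
print("tape",pl("top",np.array((279,417))*.64,.03),"jar",pl("top",np.array((440,223))*.64,.085))
```

```text
mat [array([0.4579, 0.1179]), array([ 0.5676, -0.1245]), array([0.3604, 0.0739])]
mat800 [array([0.464 , 0.1214]), array([ 0.5683, -0.1276]), array([ 0.476 , -0.1704]), array([0.3624, 0.0758])]
foot [array([ 0.4959, -0.019 ]), array([ 0.5352, -0.104 ]), array([ 0.4695, -0.1358]), array([ 0.4248, -0.0514])] [ 0.4814 -0.0776]
grip [array([ 0.4709, -0.0325]), array([ 0.5103, -0.1134]), array([ 0.4875, -0.1232]), array([ 0.4469, -0.0462])] [ 0.4789 -0.0788]
rod [array([ 0.4603, -0.0424]), array([0.384 , 0.1134])]
rod tip scene [array([0.3901, 0.1096]), array([ 0.4627, -0.0393])]
tray [array([0.5196, 0.3299]), array([0.7216, 0.3122])] [array([0.5241, 0.3266]), array([0.7189, 0.3182])]
shelf s [array([0.4411, 0.2552]), array([0.7768, 0.2182])]
shelf t [array([0.775 , 0.2147]), array([0.4391, 0.251 ])]
pivot [ 0.4119 -0.288   0.142 ] [ 0.4138 -0.2863  0.142 ]
knob [ 0.337  -0.2821  0.146 ] [ 0.3418 -0.2869  0.146 ]
barend [ 0.6069 -0.2868  0.139 ] [ 0.6087 -0.2819  0.139 ]
tape [0.349  0.2479 0.03  ] jar [ 0.7287 -0.0528  0.085 ]
```

The enlarged crop confirms three grey blocks in the sleeves, and the rod of the hook runs along the mat. Measured positions:

| Item | Position (m) | Yaw |
|---|---|---|
| Hook grip | (0.480, -0.078) | 115° |
| Tray front wall, middle | (0.621, 0.322) | – |
| Shelf edge, middle | (0.608, 0.235) | – |
| Rack pivot | (0.413, -0.287) | about 0° |

Next I'll move to the hook.

Request:
{"method": "carry_out", "body": {
  "steps": [
    [[0,0,0,0,0,0.036],[0,0,0,0,0,0.036],[0,0,0,0,0,0.036],[0,0,0,0,0,0.036],[0,0,0,0,0,0.036],[0,0,0,0,0,0.036],[0,0,0,0,0,0.036],[-0.2,0,0,0,0,0],[-0.2,0,0,0,0,0],[-0.2,0,0,0,0,0],[-0.2,0,0,0,0,0],[-0.2,0,0,0,0,0]]
  ],
  "grip": -1
}}

```text
clock: 1.1
tcp_pos: [0.2718, 0.4523, 0.2309]
ee_rot: [-180.0, 0.0, 115.3]
ft_force: [0.5, 0.4, -0.4]
opening: 0.999
gripper_force: 0.0
```

Request:
{"method": "carry_out", "body": {
  "steps": [
    [[-0.2,0,0,0,0,0],[-0.2,0,0,0,0,0],[-0.2,0,0,0,0,0],[-0.2,0,0,0,0,0],[-0.2,0,0,0,0,0],[-0.2,0,0,0,0,0],[-0.2,0,0,0,0,0],[-0.2,0,0,0,0,0],[-0.2,0,0,0,0,0],[-0.2,0,0,0,0,0],[-0.2,0,0,0,0,0],[-0.2,0,0,0,0,0]]
  ]
}}

```text
clock: 2.1
tcp_pos: [0.4253, 0.1266, 0.2312]
ee_rot: [-180.0, -0.0, 115.2]
ft_force: [0.8, 1.6, -0.1]
opening: 0.997
gripper_force: 0.0
```

```bash
cat >> h.py <<'E'
def plan(x,y,z,yaw):
    o=observe();a=np.radians(o["ee_rot"][2]);d=np.array([x,y,z])-o["tcp_pos"]
    b=np.radians(yaw)
    f=lambda a:np.array([np.cos(a)*d[0]+np.sin(a)*d[1],np.sin(a)*d[0]-np.cos(a)*d[1],-d[2]])/.15
    print("t",round(o["clock"],1),"pos",o["tcp_pos"].round(4),"rot",o["ee_rot"].round(1),"open",round(o["opening"],3),"F",o["ft_force"].round(1))
    print("turn share",round(((np.degrees(a-b)+180)%360-180)/180,4),"shift shares after turn",f(b).round(3))
E
python3 -c "
from h import *
plan(.480,-.078,.15,115.4)
im=camera('top');cv2.imwrite('pics/t2.png',crop('t',im,200,170,130,110,4));np.save('t2.npy',im)"
```

```text
t 2.1 pos [0.4253 0.1266 0.2312] rot [-180.    -0.   115.2] open 0.997 F [ 0.8  1.6 -0.1]
turn share -0.001 shift shares after turn [-1.389 -0.256  0.542]
```

Request:
{"method": "carry_out", "body": {
  "steps": [
    [[-0.2,-0.037,0.03,0,0,0],[-0.2,-0.037,0.03,0,0,0],[-0.2,-0.037,0.03,0,0,0],[-0.2,-0.037,0.03,0,0,0],[-0.2,-0.037,0.03,0,0,0],[-0.2,-0.037,0.03,0,0,0],[-0.13,-0.037,0.03,0,0,0],[0,0,0.1,0,0,0],[0,0,0.1,0,0,0],[0,0,0.1,0,0,0],[0,0,0,0,0,0],[0,0,0,0,0,0]]
  ]
}}

```text
clock: 3.15
tcp_pos: [0.4743, -0.0688, 0.1542]
ee_rot: [-179.9, -0.1, 115.2]
ft_force: [0.6, -0.1, -0.4]
opening: 1.001
gripper_force: 0.0
```

```bash
python3 -c "
from h import *
plan(.480,-.078,.033,115.4)
s=camera('scene');t=camera('top')
a=crop('s',s,165,130,120,130,3.3);b=crop('t',t,200,180,130,130,3)
o=np.zeros((429,790,3),np.uint8);o[:,:396]=a;o[:390,400:790]=b
cv2.imwrite('pics/t3.png',o)"
```

```text
t 3.1 pos [ 0.4743 -0.0688  0.1542] rot [-1.799e+02 -1.000e-01  1.152e+02] open 1.001 F [ 0.6 -0.1 -0.4]
turn share -0.001 shift shares after turn [-0.072  0.008  0.808]
```

View pics/t3.png

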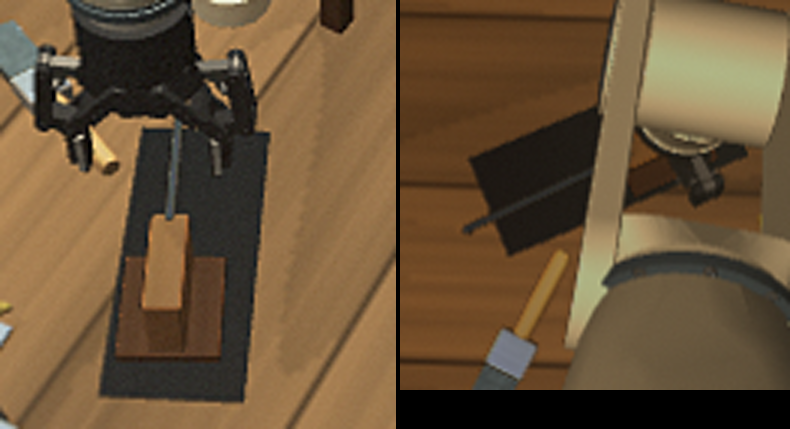

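The hook stands unmoved, its grip at crop (165,260), with the open fingers above it and lined up. I'll descend and close.

Request:
{"method": "carry_out", "body": {
  "steps": [
    [[-0.072,0.008,0,0,0,0],[0,0,0.15,0,0,0],[0,0,0.15,0,0,0],[0,0,0.15,0,0,0],[0,0,0.15,0,0,0],[0,0,0.1,0,0,0],[0,0,0.1,0,0,0],[0,0,0,0,0,0]]
  ]
}}

```text
clock: 3.92
tcp_pos: [0.4801, -0.0785, 0.0332]
ee_rot: [-179.9, -0.1, 115.2]
ft_force: [-0.3, 0.2, 0.8]
opening: 0.996
gripper_force: 0.0
```

Request:
{"method": "carry_out", "body": {
  "steps": [
    [[0,0,0,0,0,0],[0,0,0,0,0,0],[0,0,0,0,0,0],[0,0,0,0,0,0],[0,0,0,0,0,0],[0,0,0,0,0,0],[0,0,0,0,0,0],[0,0,0,0,0,0],[0,0,0,0,0,0],[0,0,0,0,0,0]]
  ],
  "grip": 1
}}

```text
clock: 4.75
tcp_pos: [0.4814, -0.0784, 0.0359]
ee_rot: [179.9, 0.1, 115.3]
ft_force: [-0.7, -0.6, 8.3]
opening: 0.342
gripper_force: 59.2
```

Request:
{"method": "carry_out", "body": {
  "steps": [
    [[0,0,-0.1,0,0,0],[0,0,-0.1,0,0,0],[0,0,-0.1,0,0,0],[0,0,-0.1,0,0,0],[0,0,0,0,0,0],[0,0,0,0,0,0]]
  ]
}}

```text
clock: 5.25
tcp_pos: [0.4811, -0.0782, 0.0953]
ee_rot: [179.9, 0.1, 115.2]
ft_force: [-0.1, -1.2, -2.6]
opening: 0.343
gripper_force: 60.3
```

```bash
python3 -c "
from h import *
plan(.62,.095,.09,90)
s=camera('scene');np.save('s4.npy',s)
a=crop('s',s,165,60,220,170,3.6)
cv2.imwrite('pics/t4.png',a)"
```

```text
t 5.2 pos [ 0.4811 -0.0782  0.0953] rot [1.799e+02 1.000e-01 1.152e+02] open 0.343 F [-0.1 -1.2 -2.6]
turn share 0.1402 shift shares after turn [1.155 0.926 0.036]
```

View pics/t4.png

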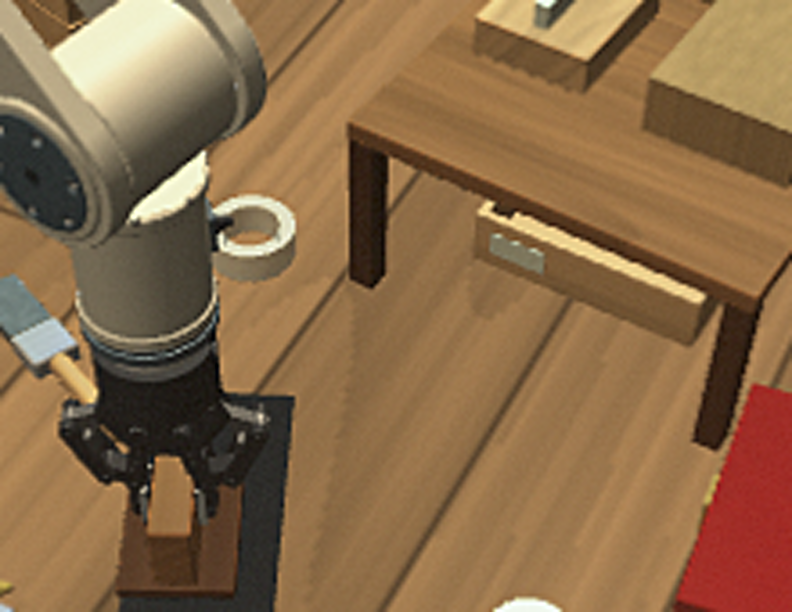

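The tray is unmoved, with its front wall from (478,215) to (700,300). The hook is gripped and lifted. I'll turn its rod parallel to world y and move in front of the tray.

Request:
{"method": "carry_out", "body": {
  "steps": [
    [[0,0,0,0,0,0.035],[0,0,0,0,0,0.035],[0,0,0,0,0,0.035],[0,0,0,0,0,0.035],[0,0.185,0.01,0,0,0],[0,0.185,0.01,0,0,0],[0,0.185,0.01,0,0,0],[0,0.185,0.01,0,0,0],[0,0.185,0.01,0,0,0],[0.17,0,0,0,0,0],[0.17,0,0,0,0,0],[0.17,0,0,0,0,0]]
  ]
}}

```text
clock: 6.3
tcp_pos: [0.6186, -0.001, 0.0851]
ee_rot: [-179.8, -0.0, 90.0]
ft_force: [-0.1, 0.4, -3.0]
opening: 0.339
gripper_force: 60.8
```

Request:
{"method": "carry_out", "body": {
  "steps": [
    [[0.17,0,0,0,0,0],[0.17,0,0,0,0,0],[0,0,0,0,0,0]]
  ]
}}

```text
clock: 6.55
tcp_pos: [0.6183, 0.0533, 0.0855]
ee_rot: [-179.9, -0.1, 90.2]
ft_force: [0.9, -0.7, -2.8]
opening: 0.341
gripper_force: 60.8
```

```bash
python3 -c "
from h import *
plan(.62,.137,.085,90)
s=camera('scene');t=camera('top');np.save('s5.npy',s)
a=crop('s',s,225,70,160,130,3);b=crop('t',t,150,100,100,130,3)
o=np.zeros((390,790,3),np.uint8);o[:,:480]=a;o[:390,484:784]=b
cv2.imwrite('pics/t5.png',o)"
```

```text
t 6.5 pos [0.6183 0.0533 0.0855] rot [-1.799e+02 -1.000e-01  9.020e+01] open 0.341 F [ 0.9 -0.7 -2.8]
turn share 0.0008 shift shares after turn [0.558 0.011 0.004]
```

View pics/t5.png

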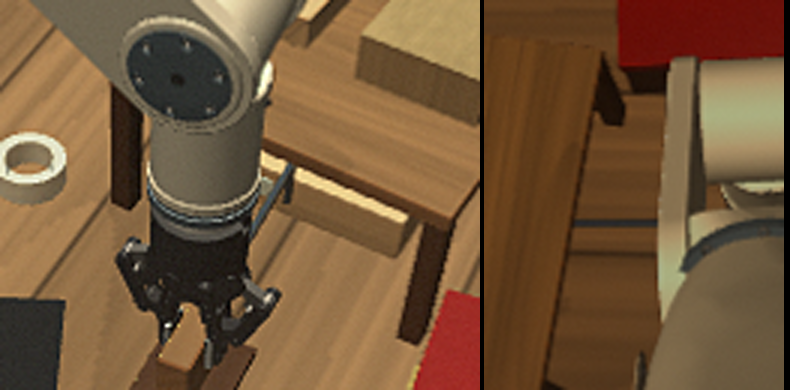

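The tip is at crop (290,195), above and in front of the wall, and the rod is parallel to y. I'll move in over the wall and lower.

Request:
{"method": "carry_out", "body": {
  "steps": [
    [[0.14,0.003,0,0,0,0],[0.14,0.003,0,0,0,0],[0.14,0.003,0,0,0,0],[0.14,0.003,0,0,0,0],[0,0,0,0,0,0],[0,0,0.06,0,0,0],[0,0,0.06,0,0,0],[0,0,0,0,0,0]]
  ]
}}

```text
clock: 7.32
tcp_pos: [0.6193, 0.1317, 0.0664]
ee_rot: [-179.8, 0.1, 90.0]
ft_force: [-0.3, -0.0, -3.1]
opening: 0.342
gripper_force: 60.8
```

```bash
python3 -c "
from h import *
plan(.62,.137,.039,90)
s=camera('scene');cv2.imwrite('pics/t6.png',crop('s',s,285,80,110,100,6))"
```

```text
t 7.3 pos [0.6193 0.1317 0.0664] rot [-1.798e+02  1.000e-01  9.000e+01] open 0.342 F [-0.3 -0.  -3.1]
turn share -0.0002 shift shares after turn [0.035 0.004 0.183]
```

View pics/t6.png

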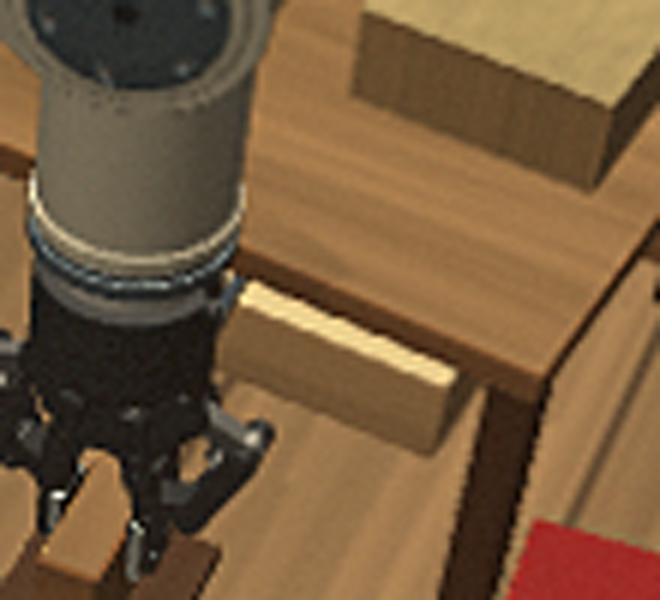

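The rod crosses over the wall at (232,292) and there is no contact force. I'll lower fully and start to pull.

Request:
{"method": "carry_out", "body": {
  "steps": [
    [[0.035,0,0.06,0,0,0],[0,0,0.06,0,0,0],[0,0,0.06,0,0,0],[0,0,0,0,0,0],[-0.06,0,0,0,0,0],[-0.06,0,0,0,0,0],[-0.06,0,0,0,0,0],[-0.06,0,0,0,0,0],[-0.06,0,0,0,0,0],[-0.06,0,0,0,0,0],[-0.06,0,0,0,0,0]]
  ]
}}

```text
clock: 8.28
tcp_pos: [0.6212, 0.0746, 0.0425]
ee_rot: [180.0, -0.0, 90.0]
ft_force: [0.1, 2.6, -3.0]
opening: 0.341
gripper_force: 60.7
```

```bash
python3 -c "
from h import *
plan(.62,-.15,.039,90)
s=camera('scene');cv2.imwrite('pics/t7.png',crop('s',s,245,80,140,110,5))"
```

```text
t 8.3 pos [0.6212 0.0746 0.0425] rot [180.  -0.  90.] open 0.341 F [ 0.1  2.6 -3. ]
turn share 0.0 shift shares after turn [-1.497 -0.008  0.024]
```

View pics/t7.png

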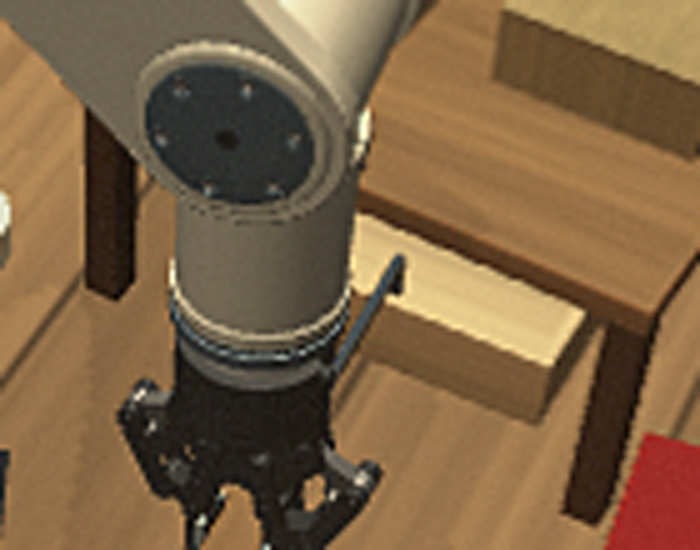

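The tray follows the hook, with the tip behind the front wall at (400,275). I'll continue the pull.

Request:
{"method": "carry_out", "body": {
  "steps": [
    [[-0.08,0,0,0,0,0],[-0.08,0,0,0,0,0],[-0.08,0,0,0,0,0],[-0.08,0,0,0,0,0],[-0.08,0,0,0,0,0],[-0.08,0,0,0,0,0],[-0.08,0,0,0,0,0],[-0.08,0,0,0,0,0],[-0.08,0,0,0,0,0],[0,0,0,0,0,0]]
  ]
}}

```text
clock: 9.17
tcp_pos: [0.6212, -0.035, 0.0423]
ee_rot: [180.0, 0.1, 90.0]
ft_force: [0.1, -0.1, -2.4]
opening: 0.342
gripper_force: 60.8
```

Request:
{"method": "carry_out", "body": {
  "steps": [
    [[-0.08,0,0,0,0,0],[-0.08,0,0,0,0,0],[-0.08,0,0,0,0,0],[-0.08,0,0,0,0,0],[-0.08,0,0,0,0,0],[-0.08,0,0,0,0,0],[-0.08,0,0,0,0,0],[-0.08,0,0,0,0,0],[-0.08,0,0,0,0,0],[0,0,0,0,0,0]]
  ]
}}

```text
clock: 10.0
tcp_pos: [0.6214, -0.1431, 0.0424]
ee_rot: [180.0, 0.1, 90.0]
ft_force: [0.0, -0.4, -2.6]
opening: 0.346
gripper_force: 60.8
```

```bash
python3 -c "
from h import *
plan(.62,-.15,.039,90)
s=camera('scene');t=camera('top')
a=crop('s',s,165,70,220,200,1.8);b=crop('t',t,130,90,190,190,2.05)
o=np.zeros((390,790,3),np.uint8);o[:360,:396]=a;o[:389,400:789]=b[:389,:389]
cv2.imwrite('pics/t8.png',o)"
```

```text
t 10.0 pos [ 0.6214 -0.1431  0.0424] rot [1.8e+02 1.0e-01 9.0e+01] open 0.346 F [ 0.  -0.4 -2.6]
turn share -0.0002 shift shares after turn [-0.046 -0.009  0.023]
```

View pics/t8.png

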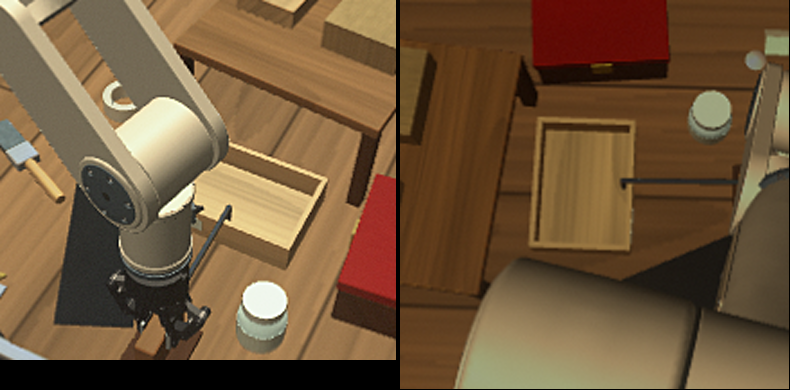

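```bash
python3 -c "
from h import *
for u,v in((539,117),(526,248),(636,119),(634,250)):print(pl('top',(130+(u-400)/2.05,90+v/2.05),.05).round(3))"
```

```text
[0.719 0.206 0.05 ]
[0.518 0.215 0.05 ]
[0.72  0.058 0.05 ]
[0.519 0.055 0.05 ]
```

All corners of the tray are in front of the edge, at least 14 mm clear. I'll pull a little more for margin, unhook and lift.

Request:
{"method": "carry_out", "body": {
  "steps": [
    [[-0.035,0,0,0,0,0],[-0.035,0,0,0,0,0],[0,0,0,0,0,0],[0.05,0,0,0,0,0],[0.05,0,0,0,0,0],[0,0,0,0,0,0],[0,0,-0.09,0,0,0],[0,0,-0.09,0,0,0],[0,0,-0.09,0,0,0],[0,0,-0.09,0,0,0],[0,0,0,0,0,0]]
  ]
}}

```text
clock: 11.02
tcp_pos: [0.6236, -0.1365, 0.1006]
ee_rot: [179.7, 0.1, 90.0]
ft_force: [1.1, -0.3, -2.3]
opening: 0.345
gripper_force: 61.0
```

Request:
{"method": "carry_out", "body": {
  "steps": [
    [[0,-0.19,0,0,0,0],[0,-0.19,0,0,0,0],[0,-0.19,0,0,0,0],[0,-0.19,0,0,0,0],[0,-0.18,0,0,0,0],[0.1,0,0,0,0,-0.035],[0.1,0,0,0,0,-0.035],[0.1,0,0,0,0,-0.035],[0.1,0,0,0,0,-0.035],[0,0,0,0,0,0]]
  ]
}}

```text
clock: 11.85
tcp_pos: [0.4693, -0.0756, 0.0965]
ee_rot: [-180.0, -0.0, 115.6]
ft_force: [-0.2, -0.4, -4.0]
opening: 0.344
gripper_force: 61.2
```

```bash
python3 -c "
from h import *
plan(.484,-.076,.0365,114)
t=camera('top');s=camera('scene')
a=crop('s',s,165,70,220,200,1.8);b=crop('t',t,130,90,190,190,2.05)
o=np.zeros((390,790,3),np.uint8);o[:360,:396]=a;o[:389,400:789]=b[:389,:389]
cv2.imwrite('pics/t9.png',o)"
```

```text
t 11.8 pos [ 0.4693 -0.0756  0.0965] rot [-180.    -0.   115.6] open 0.344 F [-0.2 -0.4 -4. ]
turn share 0.0088 shift shares after turn [-0.042  0.088  0.4  ]
```

View pics/t9.png

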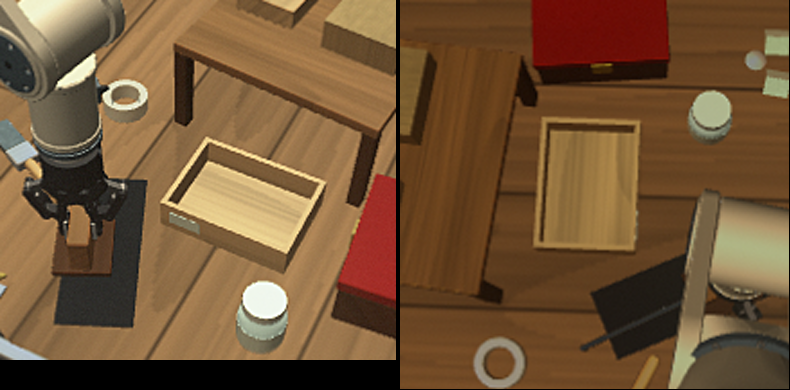

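The tray is clear of the shelf and off the mat. The hook is above its mat, so I'll set it down.

Request:
{"method": "carry_out", "body": {
  "steps": [
    [[-0.02,0.045,0,0,0,0.009],[-0.02,0.043,0,0,0,0],[0,0,0.1,0,0,0],[0,0,0.1,0,0,0],[0,0,0.1,0,0,0],[0,0,0.05,0,0,0],[0,0,0.03,0,0,0],[0,0,0.015,0,0,0],[0,0,0,0,0,0]]
  ]
}}

```text
clock: 12.7
tcp_pos: [0.4852, -0.0774, 0.037]
ee_rot: [-180.0, -0.0, 113.6]
ft_force: [-0.6, 0.6, -2.9]
opening: 0.343
gripper_force: 61.1
```

Request:
{"method": "carry_out", "body": {
  "steps": [
    [[0,0,0.01,0,0,0],[0,0,0,0,0,0],[0,0,0,0,0,0]]
  ]
}}

```text
clock: 12.95
tcp_pos: [0.4853, -0.0773, 0.036]
ee_rot: [180.0, 0.0, 113.6]
ft_force: [0.5, -0.2, -2.1]
opening: 0.343
gripper_force: 61.2
```

Request:
{"method": "carry_out", "body": {
  "steps": [
    [[0,0,0,0,0,0],[0,0,0,0,0,0],[0,0,0,0,0,0],[0,0,0,0,0,0],[0,0,0,0,0,0],[0,0,0,0,0,0],[0,0,-0.1,0,0,0],[0,0,-0.2,0,0,0],[0,0,-0.2,0,0,0],[0,0,-0.2,0,0,0],[0,0,-0.2,0,0,0],[0,0,-0.2,0,0,0]]
  ],
  "grip": -1
}}

```text
clock: 13.95
tcp_pos: [0.4846, -0.0771, 0.202]
ee_rot: [-180.0, -0.0, 113.6]
ft_force: [0.9, -0.7, -0.4]
opening: 0.997
gripper_force: 0.0
```

Request:
{"method": "carry_out", "body": {
  "steps": [
    [[0,0,0,0,0,-0.037],[0,0,0,0,0,-0.037],[0,0,0,0,0,-0.037],[0,0,0,0,0,-0.037],[0,0,0,0,0,-0.037],[0,0,0,0,0,-0.037],[0,0,0,0,0,-0.037],[0,0,0,0,0,-0.037],[0,0,0,0,0,-0.037],[0,0,0,0,0,-0.036],[0,0,0,0,0,0]]
  ]
}}

```text
clock: 14.87
tcp_pos: [0.4848, -0.0772, 0.2005]
ee_rot: [180.0, -0.0, -179.7]
ft_force: [0.7, 0.2, -0.1]
opening: 1.002
gripper_force: 0.0
```

```bash
python3 -c "
from h import *
plan(.339,-.2855,.20,180)
s=camera('scene');t=camera('top');np.save('s10.npy',s);np.save('t10.npy',t)"
```

```text
t 14.9 pos [ 0.4848 -0.0772  0.2005] rot [ 180.    -0.  -179.7] open 1.002 F [ 0.7  0.2 -0.1]
turn share 0.0018 shift shares after turn [ 0.972 -1.389  0.003]
```

Request:
{"method": "carry_out", "body": {
  "steps": [
    [[0.122,-0.174,0,0,0,0],[0.122,-0.174,0,0,0,0],[0.122,-0.174,0,0,0,0],[0.122,-0.174,0,0,0,0],[0.122,-0.174,0,0,0,0],[0.122,-0.174,0,0,0,0],[0.122,-0.174,0,0,0,0],[0.118,-0.171,0,0,0,0],[0,0,0,0,0,0],[0,0,0,0,0,0]]
  ]
}}

```text
clock: 15.8
tcp_pos: [0.3384, -0.2866, 0.2006]
ee_rot: [-180.0, 0.0, 179.7]
ft_force: [0.2, -0.4, -0.2]
opening: 0.998
gripper_force: 0.0
```

```bash
python3 -c "
from h import *
plan(.339,-.286,.107,180)
s=camera('scene')
cv2.imwrite('pics/t11.png',crop('s',s,50,170,230,175,3.4))"
```

```text
t 15.8 pos [ 0.3384 -0.2866  0.2006] rot [-180.     0.   179.7] open 0.998 F [ 0.2 -0.4 -0.2]
turn share -0.0019 shift shares after turn [-0.004  0.004  0.624]
```

View pics/t11.png

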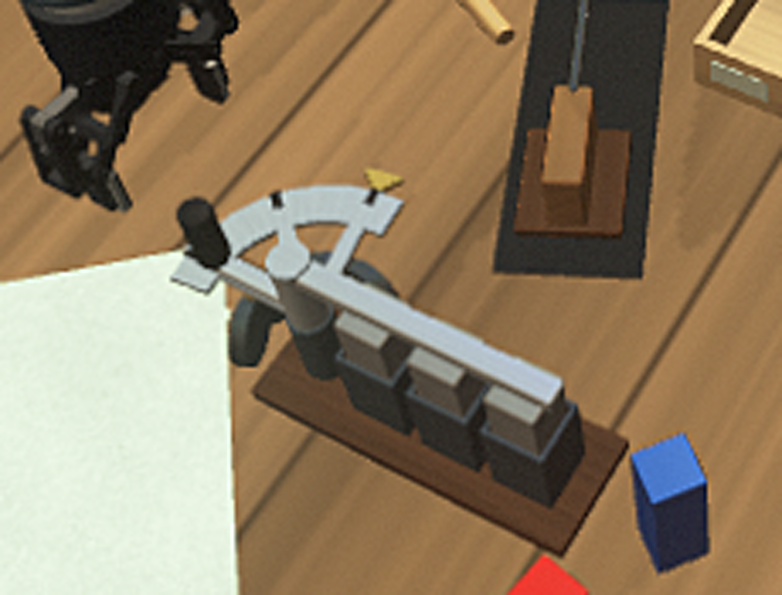

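The hook stands on the mat at (570,150), and the knob at (205,230) sits between the finger lines. I'll descend, close and throw the lever along its arc.

Request:
{"method": "carry_out", "body": {
  "steps": [
    [[0,0,0.1,0,0,0],[0,0,0.1,0,0,0],[0,0,0.1,0,0,0],[0,0,0.1,0,0,0],[0,0,0.1,0,0,0],[0,0,0.1,0,0,0],[0,0,0,0,0,0],[0,0,0,0,0,0]]
  ]
}}

```text
clock: 16.52
tcp_pos: [0.3394, -0.2845, 0.1102]
ee_rot: [179.9, -0.1, -180.0]
ft_force: [1.2, -0.4, 0.5]
opening: 1.001
gripper_force: 0.0
```

Request:
{"method": "carry_out", "body": {
  "steps": [
    [[0,0,0,0,0,0],[0,0,0,0,0,0],[0,0,0,0,0,0],[0,0,0,0,0,0],[0,0,0,0,0,0],[0,0,0,0,0,0],[0,0,0,0,0,0],[0,0,0,0,0,0],[0,0,0,0,0,0],[0,0,0,0,0,0]]
  ],
  "grip": 1
}}

```text
clock: 17.35
tcp_pos: [0.3394, -0.2861, 0.1112]
ee_rot: [-179.9, 0.0, -180.0]
ft_force: [-2.2, 0.3, 7.0]
opening: 0.268
gripper_force: 58.3
```

Request:
{"method": "carry_out", "body": {
  "steps": [
    [[-0.0034,0.0583,0,0,0,0.0372],[-0.0034,0.0583,0,0,0,0.0372],[-0.0034,0.0583,0,0,0,0.0372],[-0.0034,0.0583,0,0,0,0.0372]]
  ]
}}

```text
clock: 17.68
tcp_pos: [0.3479, -0.2528, 0.1112]
ee_rot: [-179.9, 0.1, 152.9]
ft_force: [0.6, -7.1, 0.3]
opening: 0.265
gripper_force: 58.7
```

Request:
{"method": "carry_out", "body": {
  "steps": [
    [[-0.0034,0.0583,0,0,0,0.0372],[-0.0034,0.0583,0,0,0,0.0372],[-0.0034,0.0583,0,0,0,0.0372],[-0.0034,0.0583,0,0,0,0.0372],[0,0,0,0,0,0]]
  ]
}}

```text
clock: 18.1
tcp_pos: [0.3712, -0.2268, 0.1113]
ee_rot: [-180.0, 0.2, 126.0]
ft_force: [-4.0, -14.0, 1.0]
opening: 0.265
gripper_force: 59.7
```

Request:
{"method": "carry_out", "body": {
  "steps": [
    [[-0.0034,0.0583,0,0,0,0.0372],[-0.0034,0.0583,0,0,0,0.0372],[-0.0034,0.0583,0,0,0,0.0372],[-0.0034,0.0583,0,0,0,0.0372],[0,0,0,0,0,0],[0,0,0,0,0,0]]
  ]
}}

```text
clock: 18.6
tcp_pos: [0.4033, -0.2145, 0.1113]
ee_rot: [179.9, 0.3, 99.7]
ft_force: [-0.8, -17.5, -2.4]
opening: 0.262
gripper_force: 60.2
```

Request:
{"method": "carry_out", "body": {
  "steps": [
    [[0,0,0,0,0,0],[0,0,0,0,0,0],[0,0,0,0,0,0],[0,0,0,0,0,0],[0,0,0,0,0,0],[0,0,-0.1,0,0,0],[0,0,-0.2,0,0,0],[0,0,-0.2,0,0,0],[0,0,-0.2,0,0,0],[0,0,0,0,0,0]]
  ],
  "grip": -1
}}

```text
clock: 19.43
tcp_pos: [0.4043, -0.2129, 0.2207]
ee_rot: [179.6, 0.3, 99.7]
ft_force: [1.1, -0.5, -0.5]
opening: 0.997
gripper_force: 0.0
```

Request:
{"method": "carry_out", "body": {
  "steps": [
    [[0.2,0,0,0,0,0],[0.2,0,0,0,0,0],[0.2,0,0,0,0,0],[0.2,0,0,0,0,0],[0.2,0,0,0,0,0],[0.2,0,0,0,0,0],[0,0,0,0,0,0],[0,0,0,0,0,0]]
  ]
}}

```text
clock: 20.1
tcp_pos: [0.371, -0.033, 0.2154]
ee_rot: [180.0, 0.0, 99.9]
ft_force: [-0.0, -0.3, -0.4]
opening: 0.998
gripper_force: 0.0
```

```bash
python3 -c "
from h import *
plan(.529,-.286,.2,180)
s=camera('scene');t=camera('top')
np.save('s12.npy',s);np.save('t12.npy',t)
a=crop('s',s,90,190,150,140,3);b=crop('t',t,320,160,85,130,3.9)
o=np.zeros((507,790,3),np.uint8);o[:420,:450]=a;o[:,455:455+b.shape[1]]=b
cv2.imwrite('pics/t12.png',o)"
```

```text
t 20.1 pos [ 0.371  -0.033   0.2154] rot [180.    0.   99.9] open 0.998 F [-0.  -0.3 -0.4]
turn share -0.4452 shift shares after turn [-1.053 -1.687  0.102]
```

View pics/t12.png

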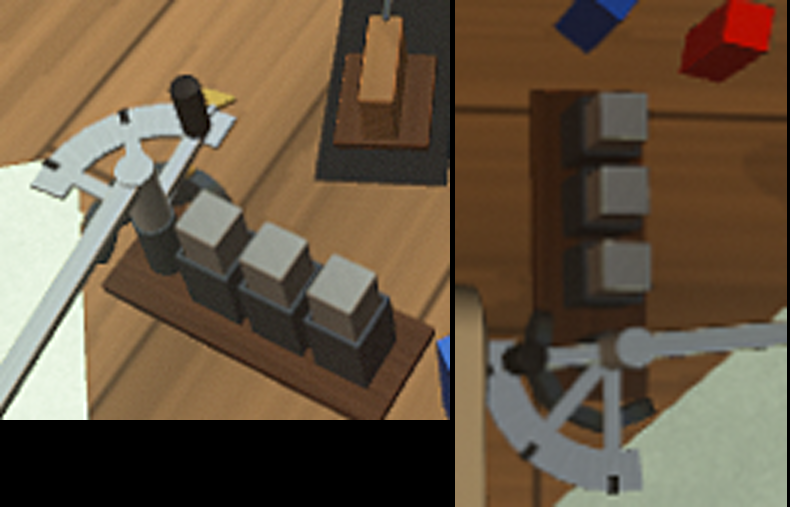

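The lever rests in the far notch by the brass arrow, knob at crop (188,105). All three grey block tops are free, at crop (212,219), (276,252) and (343,285).

```bash
python3 -c "
from h import *
for (u,v),(p,q) in zip(((211.5,219),(276,252.5),(343.5,285.5)),((625,267),(624,192),(622,118))):
    print(pl('scene',(90+u/3,190+v/3),.122).round(4),pl('top',(320+(p-455)/3.9,160+q/3.9),.122).round(4))
print('pivot',pl('scene',(90+133/3,190+167/3),.142).round(4),pl('top',(320+(634-455)/3.9,160+347/3.9),.142).round(4))
plan(.585,-.286,.2,0)"
```

```text
[ 0.4773 -0.2878  0.122 ] [ 0.4708 -0.287   0.122 ]
[ 0.5328 -0.289   0.122 ] [ 0.5259 -0.2873  0.122 ]
[ 0.5879 -0.2889  0.122 ] [ 0.5811 -0.2869  0.122 ]
pivot [ 0.4126 -0.287   0.142 ] [ 0.4119 -0.2872  0.142 ]
t 20.2 pos [ 0.3715 -0.0344  0.2155] rot [180.    0.   99.7] open 1.0 F [-0.2  0.6  0.3]
turn share 0.554 shift shares after turn [1.423 1.677 0.103]
```

Request:
{"method": "carry_out", "body": {
  "steps": [
    [[0,0,0,0,0,-0.037],[0,0,0,0,0,-0.037],[0,0,0,0,0,-0.037],[0,0,0,0,0,-0.037],[0,0,0,0,0,-0.037],[0,0,0,0,0,-0.037],[0,0,0,0,0,-0.037],[0,0,0,0,0,-0.037],[0,0,0,0,0,-0.037],[0,0,0,0,0,-0.037],[0,0,0,0,0,-0.037],[0,0,0,0,0,-0.037]]
  ]
}}

```text
clock: 21.2
tcp_pos: [0.3716, -0.0354, 0.2154]
ee_rot: [-180.0, -0.0, 179.8]
ft_force: [0.3, 1.0, 0.3]
opening: 0.999
gripper_force: 0.0
```

Request:
{"method": "carry_out", "body": {
  "steps": [
    [[-0.142,-0.17,0,0,0,0],[-0.142,-0.17,0,0,0,0],[-0.142,-0.17,0,0,0,0],[-0.142,-0.17,0,0,0,0],[-0.142,-0.17,0,0,0,0],[-0.142,-0.17,0,0,0,0],[-0.142,-0.17,0,0,0,0],[-0.142,-0.17,0,0,0,0],[-0.142,-0.17,0,0,0,0],[-0.142,-0.17,0,0,0,0],[0,0,0,0,0,0],[0,0,0,0,0,0]]
  ]
}}

```text
clock: 22.2
tcp_pos: [0.5824, -0.2933, 0.2143]
ee_rot: [180.0, -0.1, 179.4]
ft_force: [-0.3, 0.7, 0.4]
opening: 0.997
gripper_force: 0.0
```

```bash
python3 -c "
from h import *
plan(.5845,-.2875,.088,180)"
```

```text
t 22.2 pos [ 0.5824 -0.2933  0.2143] rot [ 1.800e+02 -1.000e-01  1.794e+02] open 0.997 F [-0.3  0.7  0.4]
turn share -0.0032 shift shares after turn [-0.014  0.039  0.842]
```

Request:
{"method": "carry_out", "body": {
  "steps": [
    [[-0.014,0.039,0.1,0,0,-0.003],[0,0,0.15,0,0,0],[0,0,0.15,0,0,0],[0,0,0.15,0,0,0],[0,0,0.1,0,0,0],[0,0,0.1,0,0,0],[0,0,0.09,0,0,0],[0,0,0,0,0,0]]
  ]
}}

```text
clock: 22.87
tcp_pos: [0.5823, -0.284, 0.0867]
ee_rot: [179.9, -0.2, -179.9]
ft_force: [-0.7, -0.4, -0.8]
opening: 1.005
gripper_force: 0.0
```

Request:
{"method": "carry_out", "body": {
  "steps": [
    [[0,0,0,0,0,0],[0,0,0,0,0,0],[0,0,0,0,0,0],[0,0,0,0,0,0],[0,0,0,0,0,0],[0,0,0,0,0,0],[0,0,0,0,0,0],[0,0,0,0,0,0],[0,0,0,0,0,0]]
  ],
  "grip": 1
}}

```text
clock: 23.62
tcp_pos: [0.5854, -0.2853, 0.0908]
ee_rot: [-179.9, 0.1, -179.9]
ft_force: [-0.9, -1.9, 6.5]
opening: 0.415
gripper_force: 60.5
```

Request:
{"method": "carry_out", "body": {
  "steps": [
    [[0,0,-0.05,0,0,0],[0,0,-0.05,0,0,0],[0,0,-0.05,0,0,0],[0,0,-0.05,0,0,0],[0,0,-0.05,0,0,0],[0,0,-0.05,0,0,0],[0,0,0,0,0,0]]
  ]
}}

```text
clock: 24.2
tcp_pos: [0.5857, -0.2853, 0.1366]
ee_rot: [-179.9, 0.1, -179.9]
ft_force: [-0.7, 0.3, -3.5]
opening: 0.413
gripper_force: 60.4
```

The block is in hand. I'll lift it clear and carry it to the far end of the tray.

Request:
{"method": "carry_out", "body": {
  "steps": [
    [[0,0,-0.1,0,0,0],[0,0,-0.1,0,0,0],[0,0,-0.1,0,0,0],[0,0,-0.1,0,0,0],[0,0,-0.1,0,0,0],[-0.04,0.173,0,0,0,0],[-0.04,0.173,0,0,0,0],[-0.04,0.173,0,0,0,0],[-0.04,0.173,0,0,0,0],[-0.04,0.173,0,0,0,0],[-0.04,0.173,0,0,0,0],[-0.04,0.173,0,0,0,0]]
  ]
}}

```text
clock: 25.2
tcp_pos: [0.6262, -0.1018, 0.2094]
ee_rot: [180.0, -0.0, -179.9]
ft_force: [0.8, -0.2, -3.3]
opening: 0.411
gripper_force: 60.8
```

Request:
{"method": "carry_out", "body": {
  "steps": [
    [[-0.04,0.173,0,0,0,0],[-0.04,0.173,0,0,0,0],[-0.04,0.173,0,0,0,0],[-0.04,0.173,0,0,0,0],[-0.04,0.173,0,0,0,0],[-0.04,0.173,0,0,0,0],[-0.04,0.173,0,0,0,0],[-0.04,0.173,0,0,0,0],[-0.04,0.173,0,0,0,0],[0,0,0,0,0,0],[0,0,0,0,0,0]]
  ]
}}

```text
clock: 26.12
tcp_pos: [0.6795, 0.132, 0.209]
ee_rot: [-180.0, -0.0, -179.7]
ft_force: [-0.3, 0.6, -3.4]
opening: 0.416
gripper_force: 61.0
```

```bash
python3 -c "
from h import *
plan(.68,.128,.088,180)
s=camera('scene');t=camera('top')
a=crop('s',s,175,50,220,200,1.8);b=crop('t',t,130,90,190,190,2.05)
o=np.zeros((390,790,3),np.uint8);o[:360,:396]=a;o[:389,400:789]=b[:389,:389]
cv2.imwrite('pics/t13.png',o)"
```

```text
t 26.1 pos [0.6795 0.132  0.209 ] rot [-180.    -0.  -179.7] open 0.416 F [-0.3  0.6 -3.4]
turn share 0.0015 shift shares after turn [-0.003 -0.026  0.807]
```

View pics/t13.png

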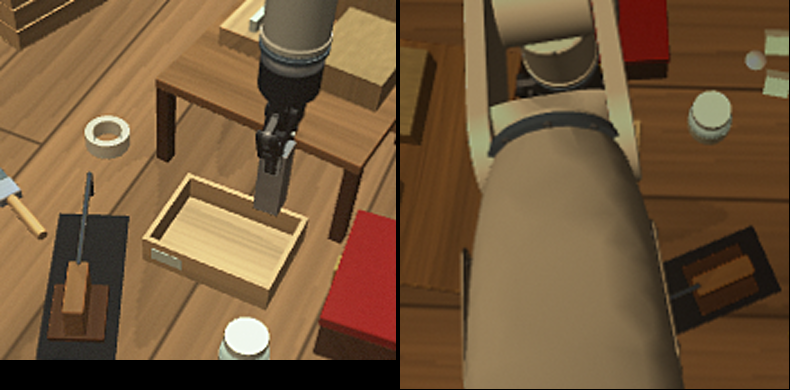

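The block hangs over the far end of the unmoved tray, at (272,210). I'll lower it and release.

Request:
{"method": "carry_out", "body": {
  "steps": [
    [[0,-0.02,0.15,0,0,0],[0,0,0.15,0,0,0],[0,0,0.15,0,0,0],[0,0,0.15,0,0,0],[0,0,0.1,0,0,0],[0,0,0.06,0,0,0],[0,0,0.03,0,0,0],[0,0,0.02,0,0,0],[0,0,0,0,0,0],[0,0,0,0,0,0]]
  ]
}}

```text
clock: 27.05
tcp_pos: [0.6804, 0.1275, 0.0891]
ee_rot: [180.0, 0.1, -179.9]
ft_force: [-0.1, -0.0, -2.7]
opening: 0.411
gripper_force: 61.0
```

Request:
{"method": "carry_out", "body": {
  "steps": [
    [[0,0,0.01,0,0,0],[0,0,0.005,0,0,0],[0,0,0,0,0,0],[0,0,0,0,0,0]]
  ]
}}

```text
clock: 27.38
tcp_pos: [0.6804, 0.1276, 0.0868]
ee_rot: [180.0, 0.1, -179.9]
ft_force: [0.3, -0.4, 3.8]
opening: 0.413
gripper_force: 61.7
```

Request:
{"method": "carry_out", "body": {
  "steps": [
    [[0,0,0,0,0,0],[0,0,0,0,0,0],[0,0,0,0,0,0],[0,0,0,0,0,0],[0,0,0,0,0,0],[0,0,0,0,0,0],[0,0,-0.1,0,0,0],[0,0,-0.15,0,0,0],[0,0,-0.2,0,0,0],[0,0,-0.2,0,0,0],[0,0,-0.2,0,0,0],[0,0,0,0,0,0]]
  ],
  "grip": -1
}}

```text
clock: 28.38
tcp_pos: [0.683, 0.1282, 0.2203]
ee_rot: [179.9, 0.5, -179.9]
ft_force: [1.1, 0.4, -0.1]
opening: 1.0
gripper_force: 0.0
```

```bash
python3 -c "
from h import *
plan(.5295,-.2865,.215,180)
np.save('s14.npy',camera('scene'))"
```

```text
t 28.4 pos [0.683  0.1282 0.2203] rot [ 179.9    0.5 -179.9] open 1.0 F [ 1.1  0.4 -0.1]
turn share 0.0008 shift shares after turn [ 1.023 -2.764  0.035]
```

Request:
{"method": "carry_out", "body": {
  "steps": [
    [[0.064,-0.173,0,0,0,0],[0.064,-0.173,0,0,0,0],[0.064,-0.173,0,0,0,0],[0.064,-0.173,0,0,0,0],[0.064,-0.173,0,0,0,0],[0.064,-0.173,0,0,0,0],[0.064,-0.173,0,0,0,0],[0.064,-0.173,0,0,0,0],[0.064,-0.173,0,0,0,0],[0.064,-0.173,0,0,0,0],[0.064,-0.173,0,0,0,0],[0.064,-0.173,0,0,0,0]]
  ]
}}

```text
clock: 29.43
tcp_pos: [0.564, -0.1851, 0.2122]
ee_rot: [180.0, -0.1, -179.9]
ft_force: [-0.2, -0.5, 0.1]
opening: 1.001
gripper_force: 0.0
```

Request:
{"method": "carry_out", "body": {
  "steps": [
    [[0.064,-0.173,0,0,0,0],[0.064,-0.173,0,0,0,0],[0.064,-0.173,0,0,0,0],[0.064,-0.169,0,0,0,0],[0,0,0,0,0,0],[0,0,0,0,0,0],[0,0,0,0,0,0]]
  ]
}}

```text
clock: 30.02
tcp_pos: [0.5268, -0.2869, 0.2125]
ee_rot: [179.9, -0.1, -179.9]
ft_force: [0.3, 0.5, -0.2]
opening: 1.001
gripper_force: 0.0
```

```bash
python3 -c "
from h import *
plan(.5295,-.2865,.088,180)
np.save('s15.npy',camera('scene'));np.save('t15.npy',camera('top'))"
```

```text
t 30.0 pos [ 0.5268 -0.2869  0.2125] rot [ 1.799e+02 -1.000e-01 -1.799e+02] open 1.001 F [ 0.3  0.5 -0.2]
turn share 0.0005 shift shares after turn [-0.018  0.003  0.83 ]
```

Request:
{"method": "carry_out", "body": {
  "steps": [
    [[-0.016,0.003,0.1,0,0,0],[0,0,0.15,0,0,0],[0,0,0.15,0,0,0],[0,0,0.15,0,0,0],[0,0,0.1,0,0,0],[0,0,0.1,0,0,0],[0,0,0.08,0,0,0],[0,0,0,0,0,0]]
  ]
}}

```text
clock: 30.78
tcp_pos: [0.5285, -0.2853, 0.0863]
ee_rot: [179.9, -0.2, -179.8]
ft_force: [-0.4, 0.5, 0.3]
opening: 1.004
gripper_force: 0.0
```

Request:
{"method": "carry_out", "body": {
  "steps": [
    [[0,0,0,0,0,0],[0,0,0,0,0,0],[0,0,0,0,0,0],[0,0,0,0,0,0],[0,0,0,0,0,0],[0,0,0,0,0,0],[0,0,0,0,0,0],[0,0,0,0,0,0],[0,0,0,0,0,0]]
  ],
  "grip": 1
}}

```text
clock: 31.53
tcp_pos: [0.5302, -0.2872, 0.0899]
ee_rot: [-180.0, 0.1, -179.9]
ft_force: [-0.7, 1.4, 6.0]
opening: 0.415
gripper_force: 60.4
```

Request:
{"method": "carry_out", "body": {
  "steps": [
    [[0,0,-0.05,0,0,0],[0,0,-0.05,0,0,0],[0,0,-0.05,0,0,0],[0,0,-0.1,0,0,0],[0,0,-0.1,0,0,0],[0,0,-0.1,0,0,0],[0,0,-0.1,0,0,0],[0,0,-0.1,0,0,0],[0,0,-0.1,0,0,0],[0,0,-0.05,0,0,0],[0,0,0,0,0,0]]
  ]
}}

```text
clock: 32.45
tcp_pos: [0.5305, -0.2875, 0.2111]
ee_rot: [-179.9, 0.2, -179.9]
ft_force: [0.7, 0.7, -1.7]
opening: 0.412
gripper_force: 60.1
```

```bash
python3 -c "
from h import *
plan(.62,.128,.21,180)
a=np.load('s14.npy').astype(int);s=camera('scene');np.save('s16.npy',s)
# tray light wood mask centroid in both
for im in(a,np.load('s15.npy').astype(int),s.astype(int)):
    m=(im[...,0]>175)&(im[...,1]>130)&(im[...,2]<150)&(im[...,0]-im[...,2]>60);m[:130]=0;m[220:]=0;m[:,:240]=0;m[:,360:]=0
    y,x=np.nonzero(m);print(x.mean().round(1),y.mean().round(1),m.sum(),x.min(),x.max(),y.min(),y.max())"
```

```text
t 32.5 pos [ 0.5305 -0.2875  0.2111] rot [-179.9    0.2 -179.9] open 0.412 F [ 0.7  0.7 -1.7]
turn share 0.0007 shift shares after turn [-0.597  2.77   0.008]
299.1 182.8 1940 241 358 130 219
298.8 182.6 1924 242 359 130 219
298.8 182.4 1924 241 359 130 219
```

Request:
{"method": "carry_out", "body": {
  "steps": [
    [[-0.037,0.173,0,0,0,0],[-0.037,0.173,0,0,0,0],[-0.037,0.173,0,0,0,0],[-0.037,0.173,0,0,0,0],[-0.037,0.173,0,0,0,0],[-0.037,0.173,0,0,0,0],[-0.037,0.173,0,0,0,0],[-0.037,0.173,0,0,0,0],[-0.037,0.173,0,0,0,0],[-0.037,0.173,0,0,0,0],[-0.037,0.173,0,0,0,0],[-0.037,0.173,0,0,0,0]]
  ]
}}

```text
clock: 33.5
tcp_pos: [0.5947, 0.0259, 0.2075]
ee_rot: [-180.0, -0.1, -179.9]
ft_force: [-0.2, -0.5, -4.0]
opening: 0.417
gripper_force: 60.5
```

Request:
{"method": "carry_out", "body": {
  "steps": [
    [[-0.037,0.173,0,0,0,0],[-0.037,0.173,0,0,0,0],[-0.037,0.173,0,0,0,0],[-0.037,0.173,0,0,0,0],[0,0,0,0,0,0],[0,0,0,0,0,0],[0,0,0,0,0,0]]
  ]
}}

```text
clock: 34.08
tcp_pos: [0.6165, 0.128, 0.2077]
ee_rot: [-180.0, -0.1, -179.8]
ft_force: [0.3, -1.0, -1.3]
opening: 0.41
gripper_force: 60.9
```

```bash
python3 -c "
from h import *
plan(.62,.128,.086,180)
np.save('s17.npy',camera('scene'))"
```

```text
t 34.1 pos [0.6165 0.128  0.2077] rot [-1.800e+02 -1.000e-01 -1.798e+02] open 0.41 F [ 0.3 -1.  -1.3]
turn share 0.001 shift shares after turn [-0.023 -0.     0.811]
```

Request:
{"method": "carry_out", "body": {
  "steps": [
    [[-0.01,0,0.15,0,0,0],[0,0,0.15,0,0,0],[0,0,0.15,0,0,0],[0,0,0.15,0,0,0],[0,0,0.1,0,0,0],[0,0,0.05,0,0,0],[0,0,0.03,0,0,0],[0,0,0.02,0,0,0],[0,0,0.01,0,0,0],[0,0,0,0,0,0],[0,0,0,0,0,0]]
  ]
}}

```text
clock: 35.05
tcp_pos: [0.6194, 0.1285, 0.0881]
ee_rot: [180.0, 0.1, -179.9]
ft_force: [0.8, 0.4, -2.9]
opening: 0.412
gripper_force: 61.0
```

Request:
{"method": "carry_out", "body": {
  "steps": [
    [[0,0,0.012,0,0,0],[0,0,0.006,0,0,0],[0,0,0,0,0,0],[0,0,0,0,0,0]]
  ]
}}

```text
clock: 35.38
tcp_pos: [0.6196, 0.1287, 0.086]
ee_rot: [180.0, 0.1, -179.9]
ft_force: [-1.6, -0.7, 4.9]
opening: 0.41
gripper_force: 62.0
```

Request:
{"method": "carry_out", "body": {
  "steps": [
    [[0,0,0,0,0,0],[0,0,0,0,0,0],[0,0,0,0,0,0],[0,0,0,0,0,0],[0,0,0,0,0,0],[0,0,0,0,0,0],[0,0,-0.1,0,0,0],[0,0,-0.15,0,0,0],[0,0,-0.2,0,0,0],[0,0,-0.2,0,0,0],[0,0,-0.2,0,0,0],[0,0,0,0,0,0]]
  ],
  "grip": -1
}}

```text
clock: 36.38
tcp_pos: [0.622, 0.1291, 0.2185]
ee_rot: [179.9, 0.5, -179.9]
ft_force: [0.8, 0.1, 0.0]
opening: 1.0
gripper_force: 0.0
```

Request:
{"method": "carry_out", "body": {
  "steps": [
    [[0.061,-0.173,0,0,0,0],[0.061,-0.173,0,0,0,0],[0.061,-0.173,0,0,0,0],[0.061,-0.173,0,0,0,0],[0.061,-0.173,0,0,0,0],[0.061,-0.173,0,0,0,0],[0.061,-0.173,0,0,0,0],[0.061,-0.173,0,0,0,0],[0.061,-0.173,0,0,0,0],[0.061,-0.173,0,0,0,0],[0.061,-0.173,0,0,0,0],[0.061,-0.173,0,0,0,0]]
  ]
}}

```text
clock: 37.38
tcp_pos: [0.509, -0.1843, 0.2118]
ee_rot: [180.0, -0.0, -179.9]
ft_force: [0.1, -0.8, -0.6]
opening: 1.002
gripper_force: 0.0
```

Request:
{"method": "carry_out", "body": {
  "steps": [
    [[0.061,-0.173,0,0,0,0],[0.061,-0.173,0,0,0,0],[0.061,-0.173,0,0,0,0],[0.061,-0.173,0,0,0,0],[0,0,0,0,0,0],[0,0,0,0,0,0],[0,0,0,0,0,0]]
  ]
}}

```text
clock: 37.97
tcp_pos: [0.4733, -0.2867, 0.2117]
ee_rot: [180.0, -0.0, -179.9]
ft_force: [-0.0, 1.4, -0.2]
opening: 1.001
gripper_force: 0.0
```

```bash
python3 -c "
from h import *
plan(.474,-.287,.088,180)"
```

```text
t 38.0 pos [ 0.4733 -0.2867  0.2117] rot [ 180.    -0.  -179.9] open 1.001 F [-0.   1.4 -0.2]
turn share 0.0005 shift shares after turn [-0.005 -0.002  0.825]
```

Request:
{"method": "carry_out", "body": {
  "steps": [
    [[-0.005,0,0.1,0,0,0],[0,0,0.15,0,0,0],[0,0,0.15,0,0,0],[0,0,0.15,0,0,0],[0,0,0.1,0,0,0],[0,0,0.1,0,0,0],[0,0,0.075,0,0,0],[0,0,0,0,0,0]]
  ]
}}

```text
clock: 38.63
tcp_pos: [0.4733, -0.2853, 0.0862]
ee_rot: [179.9, -0.2, -179.8]
ft_force: [-0.6, -0.3, -0.0]
opening: 0.996
gripper_force: 0.0
```

Request:
{"method": "carry_out", "body": {
  "steps": [
    [[0,0,0,0,0,0],[0,0,0,0,0,0],[0,0,0,0,0,0],[0,0,0,0,0,0],[0,0,0,0,0,0],[0,0,0,0,0,0],[0,0,0,0,0,0],[0,0,0,0,0,0],[0,0,0,0,0,0]]
  ],
  "grip": 1
}}

```text
clock: 39.38
tcp_pos: [0.4747, -0.2873, 0.0894]
ee_rot: [-180.0, 0.1, -179.9]
ft_force: [-0.4, 1.7, 5.7]
opening: 0.41
gripper_force: 59.8
```

Request:
{"method": "carry_out", "body": {
  "steps": [
    [[0,0,-0.05,0,0,0],[0,0,-0.05,0,0,0],[0,0,-0.05,0,0,0],[0,0,-0.1,0,0,0],[0,0,-0.1,0,0,0],[0,0,-0.1,0,0,0],[0,0,-0.1,0,0,0],[0,0,-0.1,0,0,0],[0,0,-0.1,0,0,0],[0,0,-0.05,0,0,0],[0,0,0,0,0,0]]
  ]
}}

```text
clock: 40.3
tcp_pos: [0.4751, -0.2877, 0.2106]
ee_rot: [-179.9, 0.2, -179.9]
ft_force: [-0.9, -0.8, -1.6]
opening: 0.42
gripper_force: 60.0
```

```bash
python3 -c "
from h import *
plan(.56,.128,.21,180)
s=camera('scene')
for im in(s.astype(int),):
    m=(im[...,0]>175)&(im[...,1]>130)&(im[...,2]<150)&(im[...,0]-im[...,2]>60);m[:130]=0;m[220:]=0;m[:,:240]=0;m[:,360:]=0
    y,x=np.nonzero(m);print(x.mean().round(1),y.mean().round(1),m.sum(),x.min(),x.max(),y.min(),y.max())
cv2.imwrite('pics/t18.png',crop('s',s,80,90,280,210,2.85))"
```

```text
t 40.3 pos [ 0.4751 -0.2877  0.2106] rot [-179.9    0.2 -179.9] open 0.42 F [-0.9 -0.8 -1.6]
turn share 0.0008 shift shares after turn [-0.566  2.771  0.004]
298.7 183.7 1492 241 359 137 219
```

View pics/t18.png

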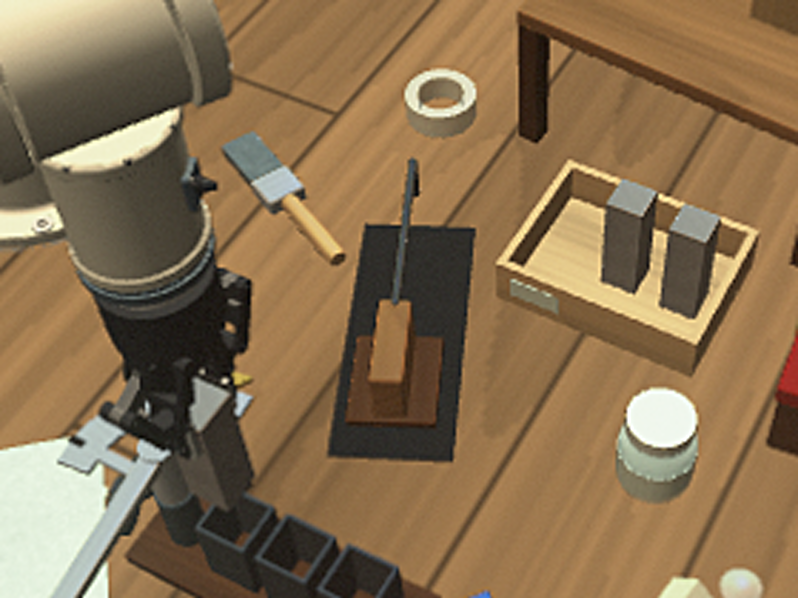

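Two blocks stand in the tray at (628,240) and (690,262). The last one is drawn out of its sleeve, the sleeves are empty and the hook stands on its mat. I'll carry the last block.

Request:
{"method": "carry_out", "body": {
  "steps": [
    [[-0.036,0.173,0,0,0,0],[-0.036,0.173,0,0,0,0],[-0.036,0.173,0,0,0,0],[-0.036,0.173,0,0,0,0],[-0.036,0.173,0,0,0,0],[-0.036,0.173,0,0,0,0],[-0.036,0.173,0,0,0,0],[-0.036,0.173,0,0,0,0],[-0.036,0.173,0,0,0,0],[-0.036,0.173,0,0,0,0],[-0.036,0.173,0,0,0,0],[-0.036,0.173,0,0,0,0]]
  ]
}}

```text
clock: 41.35
tcp_pos: [0.5376, 0.0258, 0.2072]
ee_rot: [-180.0, -0.1, -179.9]
ft_force: [-0.4, -1.1, -2.4]
opening: 0.413
gripper_force: 60.4
```

Request:
{"method": "carry_out", "body": {
  "steps": [
    [[-0.036,0.173,0,0,0,0],[-0.036,0.173,0,0,0,0],[-0.036,0.173,0,0,0,0],[-0.036,0.173,0,0,0,0],[0,0,0,0,0,0],[0,0,0,0,0,0],[0,0,0,0,0,0]]
  ]
}}

```text
clock: 41.93
tcp_pos: [0.5588, 0.1279, 0.2073]
ee_rot: [-180.0, -0.1, -179.8]
ft_force: [-0.1, 0.3, -2.7]
opening: 0.413
gripper_force: 60.8
```

```bash
python3 -c "
from h import *
plan(.56,.128,.0856,180)
im=camera('scene').astype(int)
m=(im[...,0]>175)&(im[...,1]>130)&(im[...,2]<150)&(im[...,0]-im[...,2]>60);m[:130]=0;m[220:]=0;m[:,:240]=0;m[:,360:]=0
y,x=np.nonzero(m);print(x.mean().round(1),y.mean().round(1),m.sum(),x.min(),x.max(),y.min(),y.max())"
```

```text
t 41.9 pos [0.5588 0.1279 0.2073] rot [-1.800e+02 -1.000e-01 -1.798e+02] open 0.413 F [-0.1  0.3 -2.7]
turn share 0.0009 shift shares after turn [-0.008  0.001  0.812]
299.4 184.6 1498 241 359 130 219
```

Request:
{"method": "carry_out", "body": {
  "steps": [
    [[0,0,0.15,0,0,0],[0,0,0.15,0,0,0],[0,0,0.15,0,0,0],[0,0,0.15,0,0,0],[0,0,0.1,0,0,0],[0,0,0.05,0,0,0],[0,0,0.03,0,0,0],[0,0,0.02,0,0,0],[0,0,0.01,0,0,0],[0,0,0,0,0,0],[0,0,0,0,0,0]]
  ]
}}

```text
clock: 42.9
tcp_pos: [0.5601, 0.1284, 0.0876]
ee_rot: [180.0, 0.1, -179.9]
ft_force: [-0.0, 0.6, -2.4]
opening: 0.41
gripper_force: 60.9
```

Request:
{"method": "carry_out", "body": {
  "steps": [
    [[0,0,0.012,0,0,0],[0,0,0.006,0,0,0],[0,0,0,0,0,0],[0,0,0,0,0,0]]
  ]
}}

```text
clock: 43.23
tcp_pos: [0.5604, 0.1286, 0.0854]
ee_rot: [180.0, 0.1, -179.9]
ft_force: [-0.6, -0.4, 7.0]
opening: 0.419
gripper_force: 62.0
```

Request:
{"method": "carry_out", "body": {
  "steps": [
    [[0,0,0,0,0,0],[0,0,0,0,0,0],[0,0,0,0,0,0],[0,0,0,0,0,0],[0,0,0,0,0,0],[0,0,0,0,0,0],[0,0,-0.1,0,0,0],[0,0,-0.15,0,0,0],[0,0,-0.2,0,0,0],[0,0,-0.2,0,0,0],[0,0,-0.2,0,0,0],[0,0,0,0,0,0]]
  ],
  "grip": -1
}}

```text
clock: 44.23
tcp_pos: [0.5627, 0.129, 0.2176]
ee_rot: [179.9, 0.5, -179.9]
ft_force: [1.5, -0.8, 0.1]
opening: 0.997
gripper_force: 0.0
```

Request:
{"method": "carry_out", "body": {
  "steps": [
    [[0.1,-0.17,0,0,0,0],[0.1,-0.17,0,0,0,0],[0.1,-0.17,0,0,0,0],[0.1,-0.17,0,0,0,0],[0.1,-0.17,0,0,0,0],[0.1,-0.17,0,0,0,0],[0.1,-0.17,0,0,0,0],[0.1,-0.17,0,0,0,0],[0,-0.17,0,0,0,0],[0,-0.17,0,0,0,0],[0,0,0,0,0,0]]
  ]
}}

```text
clock: 45.15
tcp_pos: [0.4401, -0.1302, 0.2116]
ee_rot: [-179.9, 0.0, -180.0]
ft_force: [0.4, -0.1, 0.2]
opening: 1.003
gripper_force: 0.0
```

Request:
{"method": "carry_out", "body": {
  "steps": [
    [[0,0,0,0,0,0.037],[0,0,0,0,0,0.037],[0,0,0,0,0,0.037],[0,0,0,0,0,0.037],[0,0,0,0,0,0.037],[0,0,0,0,0,0.037],[0,0,0,0,0,0.037],[0,0,0,0,0,0.037],[0,0,0,0,0,0.037],[0,0,0,0,0,0.037],[0,0,0,0,0,0.037],[0,0,0,0,0,0.037]]
  ]
}}

```text
clock: 46.15
tcp_pos: [0.44, -0.1265, 0.2113]
ee_rot: [-180.0, -0.0, 99.9]
ft_force: [-0.7, 0.1, 0.6]
opening: 0.996
gripper_force: 0.0
```

```bash
python3 -c "
from h import *
plan(.4,-.2133,.21,99.8)
print(proj('scene',(.4,-.2133,.146)))
s=camera('scene');np.save('s20.npy',s);g=s.max(2)<45
g[:225]=0;g[262:]=0;g[:,:130]=0;g[:,170:]=0
n,l,st,c=cv2.connectedComponentsWithStats(g.astype(np.uint8))
for i in range(1,n):
  if st[i,4]>20:print(st[i],c[i])"
```

```text
t 46.1 pos [ 0.44   -0.1265  0.2113] rot [-180.    -0.    99.9] open 0.996 F [-0.7  0.1  0.6]
turn share 0.0005 shift shares after turn [-0.525 -0.362  0.009]
[149.38038369 217.50815773]
[149 225  11  11  94] [154.28723404 229.37234043]
```

Request:
{"method": "carry_out", "body": {
  "steps": [
    [[-0.131,-0.09,0,0,0,0],[-0.131,-0.09,0,0,0,0],[-0.131,-0.09,0,0,0,0],[-0.132,-0.092,0,0,0,0],[0,0,0,0,0,0],[0,0,0,0,0,0]]
  ]
}}

```text
clock: 46.7
tcp_pos: [0.4003, -0.2145, 0.2114]
ee_rot: [-180.0, -0.0, 100.2]
ft_force: [-0.0, 0.8, -0.1]
opening: 0.998
gripper_force: 0.0
```

Request:
{"method": "carry_out", "body": {
  "steps": [
    [[0,0,0.11,0,0,0],[0,0,0.11,0,0,0],[0,0,0.11,0,0,0],[0,0,0.11,0,0,0],[0,0,0.11,0,0,0],[0,0,0.11,0,0,0],[0,0,0,0,0,0],[0,0,0,0,0,0]]
  ]
}}

```text
clock: 47.37
tcp_pos: [0.4004, -0.213, 0.1122]
ee_rot: [-179.9, -0.1, 100.3]
ft_force: [-0.1, 1.1, 0.6]
opening: 1.005
gripper_force: 0.0
```

Request:
{"method": "carry_out", "body": {
  "steps": [
    [[0,0,0,0,0,0],[0,0,0,0,0,0],[0,0,0,0,0,0],[0,0,0,0,0,0],[0,0,0,0,0,0],[0,0,0,0,0,0],[0,0,0,0,0,0],[0,0,0,0,0,0],[0,0,0,0,0,0],[0,0,0,0,0,0]]
  ],
  "grip": 1
}}

```text
clock: 48.2
tcp_pos: [0.4009, -0.2142, 0.1133]
ee_rot: [180.0, 0.0, 100.2]
ft_force: [-2.6, 0.6, 7.9]
opening: 0.261
gripper_force: 58.3
```

Request:
{"method": "carry_out", "body": {
  "steps": [
    [[-0.0034,-0.058,0,0,0,-0.0372],[-0.0034,-0.058,0,0,0,-0.0372],[-0.0034,-0.058,0,0,0,-0.0372],[-0.0034,-0.058,0,0,0,-0.0372],[-0.0034,-0.058,0,0,0,-0.0372],[-0.0034,-0.058,0,0,0,-0.0372]]
  ]
}}

```text
clock: 48.7
tcp_pos: [0.3559, -0.2389, 0.1133]
ee_rot: [179.9, -0.1, 140.7]
ft_force: [-0.6, 8.4, 12.1]
opening: 0.262
gripper_force: 60.0
```

Request:
{"method": "carry_out", "body": {
  "steps": [
    [[-0.0034,-0.058,0,0,0,-0.0372],[-0.0034,-0.058,0,0,0,-0.0372],[-0.0034,-0.058,0,0,0,-0.0372],[-0.0034,-0.058,0,0,0,-0.0372],[-0.0034,-0.058,0,0,0,-0.0372],[0,0,0,0,0,0]]
  ]
}}

```text
clock: 49.2
tcp_pos: [0.3386, -0.2792, 0.1133]
ee_rot: [179.9, -0.1, 174.4]
ft_force: [-4.7, 11.0, 18.3]
opening: 0.264
gripper_force: 60.6
```

Request:
{"method": "carry_out", "body": {
  "steps": [
    [[-0.0034,-0.058,0,0,0,-0.0372],[0,0,0,0,0,0],[0,0,0,0,0,0]]
  ]
}}

```text
clock: 49.45
tcp_pos: [0.3382, -0.2869, 0.1132]
ee_rot: [179.8, -0.1, -179.3]
ft_force: [-4.5, 11.9, 17.8]
opening: 0.262
gripper_force: 60.8
```

Request:
{"method": "carry_out", "body": {
  "steps": [
    [[0,0,0,0,0,0],[0,0,0,0,0,0],[0,0,0,0,0,0],[0,0,0,0,0,0],[0,0,0,0,0,0],[0,0,-0.1,0,0,0],[0,0,-0.15,0,0,0],[0,0,-0.2,0,0,0],[0,0,-0.2,0,0,0],[0,0,-0.2,0,0,0],[0,0,0,0,0,0],[0,0,0,0,0,0]]
  ],
  "grip": -1
}}

```text
clock: 50.45
tcp_pos: [0.3402, -0.289, 0.2416]
ee_rot: [-179.9, 0.2, -179.4]
ft_force: [-1.2, -0.0, -0.9]
opening: 0.998
gripper_force: 0.0
```

```bash
python3 -c "
from h import *
plan(.3,-.1,.24,180)
s=camera('scene').astype(int);s0=np.load('scene0.npy').astype(int);s10=np.load('s10.npy').astype(int)
d=lambda a,b,r:round(float((abs(a-b).max(2)[r[1]:r[3],r[0]:r[2]]>40).mean()),3)
print('knob+quadrant',d(s,s0,(100,215,170,262)),'lever thrown ref',d(np.load('s12.npy').astype(int),s0,(100,215,170,262)))
print('bar end',d(s,s0,(190,270,214,283)),'thrown ref',d(np.load('s12.npy').astype(int),s0,(190,270,214,283)))
print('hook/mat vs after placing',d(s,s10,(195,145,250,252)))
print('tape',d(s,s0,(220,110,250,140)),'jar',d(s,s0,(292,222,328,268)))
np.save('end.npy',s)
im=s;m=(abs(im-im.mean(2,keepdims=True)).max(2)<25)&(im.mean(2)>50)&(im.mean(2)<180)
m[:140]=0;m[205:]=0;m[:,255:]&=True;m[:,:255]=0;m[:,345:]=0
n,l,st,c=cv2.connectedComponentsWithStats(m.astype(np.uint8))
print([(tuple(st[i]),) for i in range(1,n) if st[i,4]>60])"
```

```text
t 50.5 pos [ 0.3402 -0.289   0.2416] rot [-179.9    0.2 -179.4] open 0.998 F [-1.2 -0.  -0.9]
turn share 0.0031 shift shares after turn [0.268 1.26  0.011]
knob+quadrant 0.006 lever thrown ref 0.253
bar end 0.003 thrown ref 0.494
hook/mat vs after placing 0.105
tape 0.0 jar 0.0
[((np.int32(261), np.int32(145), np.int32(29), np.int32(40), np.int32(515)),), ((np.int32(291), np.int32(153), np.int32(20), np.int32(40), np.int32(494)),), ((np.int32(311), np.int32(162), np.int32(22), np.int32(40), np.int32(514)),), ((np.int32(259), np.int32(188), np.int32(17), np.int32(12), np.int32(90)),)]
```

```bash
python3 -c "
from h import *
e=np.load('end.npy')
for f in('s12','s14','s15','s16','s17','s20'):
    a=np.load(f+'.npy').astype(int);print(f,round(float((abs(a-e).max(2)[145:252,195:250]>40).mean()),4))
m=(abs(e[...,0]-e[...,1])<15)&(e.max(2)<60);m[:140]=0;m[255:]=0;m[:,:190]=0;m[:,252:]=0
y,x=np.nonzero(m);print(x.min(),x.max(),y.min(),y.max())"
```

```text
s12 0.0
s14 0.0
s15 0.0007
s16 0.0
s17 0.0
s20 0.0841
195 246 150 251
```

The images match the earlier ones for the hook, lever, tape and jar, and all three blocks stand in the tray. I'll hand in.

```bash
python3 -c "
from bench import *
print(close_job())"
```

```text
the job is handed in; nothing more can be done
None
```

The job is handed in at about 50 s of the 210 s: I pulled the tray clear with the hook, all three grey blocks stand upright in it, the lever is back in its first notch, the hook stands on its mat, and the tape and jar are undisturbed.

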